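Draw the skewer from its stand and hold it level over the drip tray

ROBOT

A 6-joint arm with a two-finger parallel gripper is mounted at the origin on a cart in front of the work surface, level with it; the furniture and walls round the work are solid. World frame = base frame: x ahead of the robot, y to its left, z up, the work surface at z = 0. Lengths are in m, angles in rad, forces in N, time in s.
With the tool pointing down it reaches from about 0.275 to 0.85 m from the base axis. Payload 19 kg.
Tool frame: the origin (TCP) lies midway between the tips of the shut fingers; the grasp point (between the pads) lies 19 mm behind it; z points along the fingers, y is the line along which they close (so a half turn about z gives the same grasp; the last joint's range is limited). The gripper opens to 85 mm and grips with 20 to 120 N. Pads are 22 mm wide; open, the fingers measure 114 mm over their backs; the gripper's body (76 mm by 85 mm) begins 54 mm behind the grasp point. The pads swing forward as they close: fully open they stand 13 mm farther back than shut.
Start: joints at [1.193, 0.15, 1.437, -0, 1.554, -0.134], TCP at [0.139, 0.558, 0.231] pointing down, gripper open.
Joint ranges: [-2.8, 2.8], [-0.68, 2.1], [0.12, 2.68], [-1.39, 4.53], [0.16, 2.79], [-2.81, 2.81]. Speed limits (rad/s): [1.89, 1.89, 2.22, 3.01, 3.01, 3.01].

INTERFACE

Orientations are given as a unit quaternion [x, y, z, w].
In Python, from station import * gives the robot as it stands. The module is installed in compiled form; this text tells all that it offers.
- The arm moves only by the tool carry_out, never from a script. Its argument "moves" is a list of rows, each a list of 3 entries, a list of its own where there are three numbers: the shift along the tool's x, y, z in m, then the turn, a rotation vector about the tool's x, y, z in degrees, then the closure, from -1 (fully open) to 1 (shut). In form: [[[tx, ty, tz], [ax, ay, az], claw], ...]. A call has exactly 10 rows; each row shifts and turns the commanded pose from where the row before left it, along the tool's axes as they then stand; what a row does not reach is not made up. A row lasts 1/10 s, in which the tool goes at most 50 mm and 8.59 degrees, less where a joint would pass 70% of its speed; a pose out of reach is approached as far as the arm can. A call with a gripper value outside its range is refused whole. The fingers move at their own pace and stop on an object; the grip force is fixed at half the most. Time passes only in rows, so rows that do not move let the fingers close, or fill a call up. It gives the time, the measured TCP pose, the force, the opening and the grip force at its end, in the units of the state.
- sense(): the state, without advancing time (a new reading comes with each control period).
- read_camera(name): name is "scene" or "top"; returns a dict with "img" (400x640x3 uint8, red, green, blue), "depth" (400x640 float32, m along the optical axis (not along the pixel's ray), 0 where there is no reading), "camera_matrix" (3x3 intrinsics, pixels), "origin" and "orientation" of the camera in the world. Camera axes: x right, y up, looking along -z (the intrinsics and any distortion apply to the point x, -y, -z); pixel columns grow to the right and rows downward; lengths in m; the calibration is good to about 2 mm. A picture is of the moment at which its call begins.
- sign_off(): hands the job in; it is judged then, once.
Trained networks look in a picture, given as the dict that the camera call returned (one of the last four; its "shot" number tells which), for a name from the list of things; names that differ only in an ending like _2 or _b are one class to them, and where a whole thing is asked for, a point or a joint stands for the part that bears it (a point fixed in the world has none). Each returns a list of dicts, best first, with "p" (0 to 1); they miss things now and then, are a little off and sometimes report something else, mostly with a low value. They report only what shows in the picture. A call takes as long as a camera call.
- look_for(target, picture): "rect" ([left, top, right, bottom] in pixels, round what is visible of it).
The state is a dict: "time_s": time; "joints": joint angles; "qd": joint speeds; "tau": joint torques, N m; "tool_pos": TCP position; "orientation": TCP orientation; "wrist_force": force on the tool from outside, world axes, zero at the start; "moment": the same for the moment, N m; "grip_width": finger opening in m; "grasp_force": force on a finger pad.
Only numpy, scipy, OpenCV 4.12 (cv2) and the standard library are available. Lean on these libraries where they do the work, as an engineer would, in place of code of your own. Each camera call takes 0.05 s, during which the arm holds its last target. There are 200 camera calls.

TASK

Draw the kebab skewer by its wooden handle up out of the wooden stand, turn it from upright to level, and hold it raised well clear above the steel drip tray with the middle of its length over the middle of the tray, ready to be loaded. Finish while still holding it there, still and level: do not put it down or let go. Leave the round tin, the spice jar and the flat fish tin on the worktop where they stand.

Things in the scene. Friction and masses are not known exactly. Their poses are not given: they have to be found in the camera images.
- skewer_handle (a point): centre of the skewer's round wooden handle (17 mm diameter, 70 mm long, 35 mm to its butt end); x axis along the skewer towards the point. Skewer: 360 mm long, about 45 g, most of it the handle, the rest a 4 mm steel rod. At first it stands point down in the stand with little play (leans up to 2 degrees), this point 0.34 m above the worktop, x straight down
- skewer_mid (a point): middle of the skewer's length, on the steel rod, 145 mm from the handle's centre, 180 mm from the point and 8 mm or less off the handle's axis; x axis along the skewer towards the point
- skewer_tip (a point): the skewer's point; x axis along the skewer, outward. At the start it rests on the floor of the hole, 12 mm above the worktop
- stand_hole (a point): mouth of the stand's middle hole, 80 mm above the worktop; z up. Fixed wooden stand, left or right of the middle (tray on the other side): foot board 110 (x) x 190 (y) x 12 mm, on it a block 60 x 152 mm, top 82 mm above the worktop, with a row of three upright holes 6 mm in diameter, 68 mm deep, 45 mm apart along y, the outer two empty
- tray_mid (a point): centre of the drip tray's floor, 3 mm above the worktop. Fixed open shallow tray of steel, 240 mm long (its x axis) by 160 mm wide (y), rim 33 mm above the worktop, a 22 mm wire lug at each short end
- tin_mid (a point): centre (half-way up) of a bystander, a round food tin 57 mm in diameter, 72 mm high, loose, upright; leave it alone
- jar_mid (a point): centre (half-way up) of a bystander, a spice jar with a white cap standing nearest the robot of all the jars, 43 mm in diameter, 100 mm high, loose, upright; leave it alone
- flat_tin_mid (a point): centre (half-way up) of a bystander, a flat rounded fish tin 63 x 105 x 26 mm, loose, lying flat; leave it alone

How it is judged:
By the outcome, as a careful person would: the job done as asked, in the order asked, and still so for the second after the job is handed in, while the arm keeps its last pose, push and grip.
It also fails if it takes over 40 s, if anything falls off the work surface, if the arm or the gripper's body presses on something with over 40 N, if the wrist force passes 120 N, or if a joint passes its speed limit or range.

## Working session

There is one attempt and no reset: what is moved stays moved. The work goes in short steps, Python scripts to look and compute and a tool call to move; the robot and the scene stay as the last step left them, time stands still between calls to the robot, and variables do not carry over. Pictures are saved under pics/ and viewed, at most 10 in all, crops included, and the job is handed in when it is done.

Besides the shell and the picture viewer there is one more tool, called after ">>>" by a JSON object that holds its "api" and its "payload", one argument or row to a line. carry_out: Moves the arm, as the interface text tells. Its arguments: {"type":"object","properties":{"moves":{"type":"array"}},"required":["moves"]}

```bash
mkdir -p pics
cat > h.py <<'E'
from station import *
import numpy as np, cv2
from scipy.spatial.transform import Rotation as R
def pt(c,u,v,d=None,n=2):
    if d is None:
        w=c["depth"][int(v)-n:int(v)+n+1,int(u)-n:int(u)+n+1]; d=np.median(w[w>0])
    K=c["camera_matrix"]
    p=np.array([(u-K[0,2])/K[0,0]*d,-(v-K[1,2])/K[1,1]*d,-d])
    return R.from_quat(c["orientation"]).apply(p)+c["origin"]
def px(c,P):
    q=R.from_quat(c["orientation"]).inv().apply(np.asarray(P)-c["origin"]);K=c["camera_matrix"]
    return K[0,2]-K[0,0]*q[0]/q[2],K[1,2]+K[1,1]*q[1]/q[2]
E
python3 - <<'E'
from h import *
print(sense())
for n in ("scene","top"):
    c=read_camera(n); cv2.imwrite(f"pics/{n}0.png",c["img"][:,:,::-1])
    print(n,c["origin"],c["orientation"],c["camera_matrix"].tolist(),[k for k in c])
    for t in ["skewer_handle","skewer_mid","skewer_tip","stand_hole","tray_mid","tin_mid","jar_mid","flat_tin_mid"]:
        for r in look_for(t,c)[:2]:
            b=r["rect"];u,v=(b[0]+b[2])/2,(b[1]+b[3])/2
            try: print(t,np.round(b),round(r["p"],2),np.round(pt(c,u,v),3))
            except Exception as e: print(t,b,e)
E
```

```text
{'time_s': 0.0, 'joints': array([ 1.19297105e+00,  1.50982024e-01,  1.43802220e+00,  1.97746025e-05,
        1.55378209e+00, -1.33985577e-01]), 'qd': array([ 3.44845470e-04,  1.00864872e-03,  7.74514312e-04,  6.60407808e-06,
        3.10601163e-06, -2.69427963e-04]), 'tau': array([-2.48383294e-04, -7.13051748e+01, -5.70842099e+01, -4.23507527e-05,
        9.15023731e-03, -3.02336605e-05]), 'tool_pos': array([0.13873881, 0.55776581, 0.23068212]), 'orientation': array([ 1.21618181e-01,  9.92576779e-01, -5.74890261e-04, -1.60633950e-04]), 'wrist_force': array([ 0.05593518,  0.15329708, -0.13010242]), 'moment': array([-0.01645985, -0.02676004, -0.01258584]), 'grasp_force': 0.0, 'grip_width': 0.08542557914129542}
scene [ 0.13446909 -0.29314032  0.90805309] [ 0.29581477 -0.16656396 -0.44724404  0.82747981] [[387.3244654687929, 0.0, 315.3315392691629], [0.0, 387.3244654687929, 195.0251967579808], [0.0, 0.0, 1.0]] ['img', 'depth', 'camera_matrix', 'origin', 'orientation', 'shot']
skewer_handle [390. 229. 425. 307.] 0.71 [ 0.697 -0.231 -0.   ]
skewer_mid [396. 229. 428. 293.] 0.8 [ 0.723 -0.2
[... 456 characters left out ...]
6.74655631278205, 0.0, 320.0362849479609], [0.0, 386.74655631278205, 197.01832909362483], [0.0, 0.0, 1.0]] ['img', 'depth', 'camera_matrix', 'origin', 'orientation', 'shot']
skewer_handle [440. 223. 476. 245.] 0.74 [ 0.538 -0.242  0.311]
skewer_mid [456. 223. 476. 236.] 0.59 [ 0.54  -0.242  0.353]
stand_hole [382. 228. 458. 278.] 0.9 [ 0.52  -0.229  0.079]
tray_mid [212. 185. 280. 296.] 0.82 [0.55  0.215 0.002]
tray_mid [458. 223. 475. 233.] 0.23 [ 0.541 -0.241  0.359]
tin_mid [306. 251. 330. 278.] 0.69 [0.488 0.02  0.068]
jar_mid [327. 204. 345. 224.] 0.59 [ 0.609 -0.021  0.098]
jar_mid [308. 161. 329. 197.] 0.2 [0.718 0.025 0.022]
flat_tin_mid [305. 161. 332. 198.] 0.66 [0.718 0.025 0.022]
```

View pics/scene0.png

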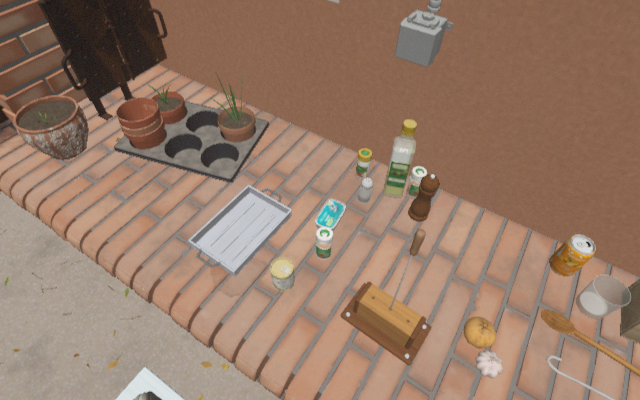

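View pics/top0.png

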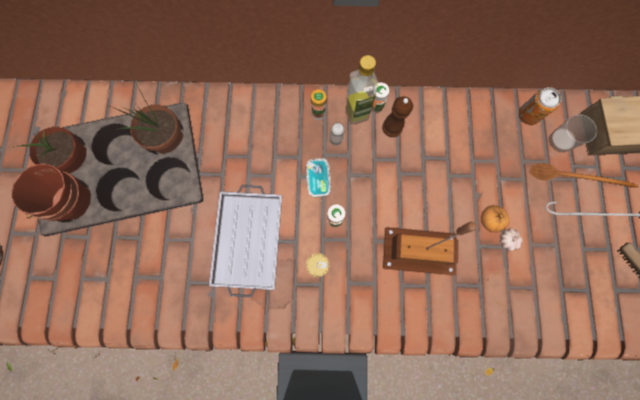

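Run:
```python
from h import *
for n,box in (("scene",(385,225,435,310)),("top",(435,215,482,250))):
    c=read_camera(n)
    vv,uu=np.mgrid[box[1]:box[3],box[0]:box[2]]
    P=np.array([pt(c,u,v,c["depth"][v,u]) if c["depth"][v,u]>0 else [0,0,0] for u,v in zip(uu.ravel(),vv.ravel())])
    P=P[(P[:,2]>0.2)&(P[:,0]>.45)]
    for z in np.arange(.28,.40,.015):
        q=P[abs(P[:,2]-z)<.0075]
        if len(q): print(n,round(z,3),len(q),q.mean(0).round(4),q.min(0).round(3),q.max(0).round(3))
    # tray: rim points
    t={"scene":(180,175,300,285),"top":(195,170,295,310)}[n]
    vv,uu=np.mgrid[t[1]:t[3],t[0]:t[2]]
    P=np.array([pt(c,u,v,c["depth"][v,u]) for u,v in zip(uu.ravel(),vv.ravel())])
    q=P[(P[:,2]>.026)&(P[:,2]<.045)]
    print("tray",n,len(q),cv2.minAreaRect(q[:,:2].astype(np.float32)))
    print("max z right side",n)
```

```text
scene 0.28 9 [ 0.5368 -0.2465  0.2813] [ 0.536 -0.248  0.274] [ 0.538 -0.245  0.287]
scene 0.295 13 [ 0.5384 -0.2469  0.2956] [ 0.537 -0.251  0.289] [ 0.542 -0.243  0.302]
scene 0.31 33 [ 0.5375 -0.2481  0.3118] [ 0.535 -0.254  0.304] [ 0.545 -0.24   0.317]
scene 0.325 43 [ 0.5378 -0.247   0.3249] [ 0.535 -0.254  0.318] [ 0.543 -0.24   0.332]
scene 0.34 47 [ 0.5377 -0.248   0.34  ] [ 0.535 -0.255  0.333] [ 0.543 -0.239  0.347]
scene 0.355 53 [ 0.538  -0.2476  0.3548] [ 0.535 -0.255  0.348] [ 0.543 -0.239  0.362]
scene 0.37 66 [ 0.5417 -0.247   0.3668] [ 0.536 -0.255  0.363] [ 0.55  -0.239  0.371]
tray scene 795 ((0.5488145351409912, 0.2039540708065033), (0.36760270595550537, 0.2819764018058777), 34.644710540771484)
max z right side scene
top 0.28 5 [ 0.5375 -0.2458  0.2796] [ 0.536 -0.246  0.273] [ 0.539 -0.245  0.285]
top 0.295 6 [ 0.5375 -0.2464  0.2928] [ 0.536 -0.248  0.288] [ 0.539 -0.245  0.299]
top 0.31 14 [ 0.5403 -0.2432  0.3125] [ 0.535 -0.248  0.307] [ 0.55  -0.24   0.317]
top 0.325 25 [ 0.5404 -0.2418  0.3245] [ 0.535 -0.248  0.318] [ 0.547 -0.24   0.332]
top 0.34 26 [ 0.5408 -0.2416  0.3403] [ 0.535 -0.247  0.333] [ 0.549 -0.239  0.347]
top 0.355 33 [ 0.5414 -0.2418  0.3553] [ 0.535 -0.248  0.348] [ 0.552 -0.239  0.362]
top 0.37 73 [ 0.5431 -0.2456  0.3689] [ 0.536 -0.254  0.363] [ 0.552 -0.239  0.373]
tray top 933 ((0.5666183233261108, 0.2370292842388153), (0.22584295272827148, 0.32154929637908936), 88.42469787597656)
max z right side top
```

The tray's long side runs roughly along world x, at about (246,240) in the top view. The stand is at (420,250), with the skewer handle at (466,228) leaning out of the middle hole, and the bystanders lie between the two.

I'll grip the handle from above with the tool down, lift it, then roll the tool level pointing +y over the tray.

```bash
cat >> h.py <<'E'
def delta(target_pos,target_R,n):
    s=sense(); Rc=R.from_quat(s["orientation"]); rel=Rc.inv()*target_R
    print("turn/row",np.round(rel.as_rotvec(degrees=True)/n,3),"shift/row mm (world straight, first-axes)",np.round(Rc.inv().apply(np.array(target_pos)-s["tool_pos"])/n*1000,2))
def simulate(rows):
    s=sense(); p=s["tool_pos"].copy(); Rc=R.from_quat(s["orientation"])
    for t,a,_ in rows:
        p=p+Rc.apply(t); Rc=Rc*R.from_rotvec(a,degrees=True)
    return p,Rc
E
python3 - <<'E'
from h import *
from scipy.optimize import least_squares
tgt=np.array([.5435,-.247,.43])
def end(x): return simulate([[[x[0],x[1],-.010],[0,0,3.1],-1]]*20+[[[x[0],x[1],0],[0,0,3.1],-1]]*10)[0]
r=least_squares(lambda x:(end(x)-tgt)[:2],[0,.03]);print(r.x,end(r.x))
# tray corners from top, rim z=.033 : ray intersect
c=read_camera("top")
def atz(u,v,z):
    a=pt(c,u,v,1.0)-c["origin"]; return c["origin"]+a*(z-c["origin"][2])/a[2]
C=np.array([atz(u,v,.033) for u,v in [(217,193),(281,195),(276,289),(211,287)]]);print(C.round(3),C.mean(0))
print("hole",atz(429,247,.082))
E
```

```text
[-0.03349917 -0.00257184] [ 0.5435     -0.247       0.43134718]
[[0.671 0.293 0.033]
 [0.669 0.123 0.033]
 [0.426 0.125 0.033]
 [0.428 0.289 0.033]] [0.54843414 0.20755657 0.033     ]
hole [ 0.5349116 -0.2504731  0.082    ]
```

>>> {"api": "carry_out", "payload": {
  "moves": [
    [[-0.0335,-0.0026,-0.01],[0,0,3.1],-1],
    [[-0.0335,-0.0026,-0.01],[0,0,3.1],-1],
    [[-0.0335,-0.0026,-0.01],[0,0,3.1],-1],
    [[-0.0335,-0.0026,-0.01],[0,0,3.1],-1],
    [[-0.0335,-0.0026,-0.01],[0,0,3.1],-1],
    [[-0.0335,-0.0026,-0.01],[0,0,3.1],-1],
    [[-0.0335,-0.0026,-0.01],[0,0,3.1],-1],
    [[-0.0335,-0.0026,-0.01],[0,0,3.1],-1],
    [[-0.0335,-0.0026,-0.01],[0,0,3.1],-1],
    [[-0.0335,-0.0026,-0.01],[0,0,3.1],-1]
  ]
}}

```text
time_s: 2.05
tool_pos: [0.4202, 0.3793, 0.3316]
orientation: [0.383, 0.924, -0.0, -0.0]
wrist_force: [-0.3, 1.0, 0.2]
grip_width: 0.0851
grasp_force: 0.0
```

>>> {"api": "carry_out", "payload": {
  "moves": [
    [[-0.0335,-0.0026,-0.01],[0,0,3.1],-1],
    [[-0.0335,-0.0026,-0.01],[0,0,3.1],-1],
    [[-0.0335,-0.0026,-0.01],[0,0,3.1],-1],
    [[-0.0335,-0.0026,-0.01],[0,0,3.1],-1],
    [[-0.0335,-0.0026,-0.01],[0,0,3.1],-1],
    [[-0.0335,-0.0026,-0.01],[0,0,3.1],-1],
    [[-0.0335,-0.0026,-0.01],[0,0,3.1],-1],
    [[-0.0335,-0.0026,-0.01],[0,0,3.1],-1],
    [[-0.0335,-0.0026,-0.01],[0,0,3.1],-1],
    [[-0.0335,-0.0026,-0.01],[0,0,3.1],-1]
  ]
}}

```text
time_s: 3.05
tool_pos: [0.5684, 0.0823, 0.4316]
orientation: [0.616, 0.788, -0.0, -0.0]
wrist_force: [0.2, 0.7, 0.3]
grip_width: 0.0856
grasp_force: 0.0
```

>>> {"api": "carry_out", "payload": {
  "moves": [
    [[-0.0335,-0.0026,0],[0,0,3.1],-1],
    [[-0.0335,-0.0026,0],[0,0,3.1],-1],
    [[-0.0335,-0.0026,0],[0,0,3.1],-1],
    [[-0.0335,-0.0026,0],[0,0,3.1],-1],
    [[-0.0335,-0.0026,0],[0,0,3.1],-1],
    [[-0.0335,-0.0026,0],[0,0,3.1],-1],
    [[-0.0335,-0.0026,0],[0,0,3.1],-1],
    [[-0.0335,-0.0026,0],[0,0,3.1],-1],
    [[-0.0335,-0.0026,0],[0,0,3.1],-1],
    [[0,0,0],[0,0,0],-1]
  ]
}}

```text
time_s: 4.05
tool_pos: [0.5525, -0.2189, 0.4308]
orientation: [0.789, 0.614, -0.001, -0.0]
wrist_force: [0.3, 1.2, -0.7]
grip_width: 0.0854
grasp_force: 0.0
```

Run:
```python
from h import *
s=sense();print(s["joints"].round(3)); delta([.5435,-.247,.321],R.from_quat(s["orientation"]),1)
```

```text
[-5.060e-01  2.130e-01  9.660e-01 -1.000e-03  1.964e+00 -2.590e-01]
turn/row [0. 0. 0.] shift/row mm (world straight, first-axes) [-29.4   -1.73 109.78]
```

>>> {"api": "carry_out", "payload": {
  "moves": [
    [[-0.0098,-0.0006,0],[0,0,0],-1],
    [[-0.0098,-0.0006,0],[0,0,0],-1],
    [[-0.0098,-0.0006,0],[0,0,0],-1],
    [[0,0,0.018],[0,0,0],-1],
    [[0,0,0.018],[0,0,0],-1],
    [[0,0,0.018],[0,0,0],-1],
    [[0,0,0.018],[0,0,0],-1],
    [[0,0,0.018],[0,0,0],-1],
    [[0,0,0.018],[0,0,0],-1],
    [[0,0,0.002],[0,0,0],-1]
  ]
}}

```text
time_s: 5.05
tool_pos: [0.5442, -0.2434, 0.3193]
orientation: [0.787, 0.617, -0.001, -0.001]
wrist_force: [0.0, 0.4, -0.3]
grip_width: 0.0853
grasp_force: 0.0
```

Run:
```python
from h import *
s=sense();print(s["tool_pos"],s["joints"].round(3),s["wrist_force"])
c=read_camera("scene");u,v=px(c,[.5435,-.247,.34]);u,v=int(u),int(v)
im=cv2.resize(c["img"][v-80:v+110,u-110:u+110,::-1],None,fx=3,fy=3);cv2.imwrite("pics/s1.png",im)
```

```text
[ 0.54420467 -0.24335293  0.31932878] [-0.55   0.185  1.223 -0.     1.737 -0.308] [ 0.00645931  0.37896067 -0.29194497]
```

View pics/s1.png

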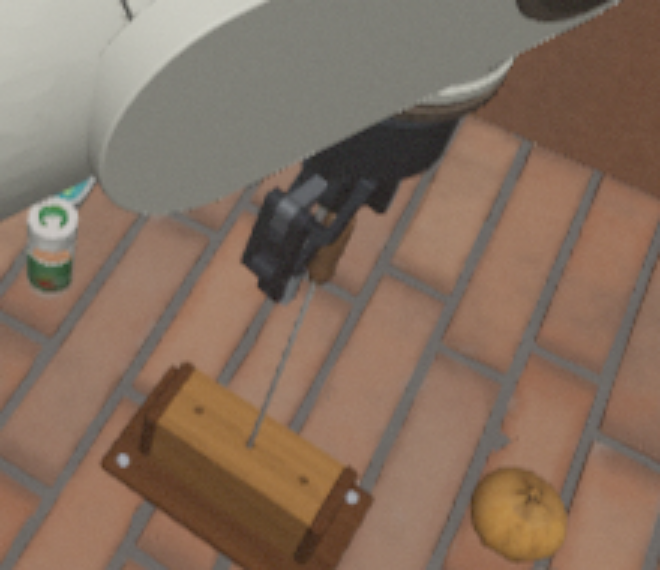

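The crop shows the handle (325,235) between the open fingers, with the rod undisturbed in the middle hole (250,440). Closing now.

>>> {"api": "carry_out", "payload": {
  "moves": [
    [[-0.0035,0,0],[0,0,0],-1],
    [[0,0,0],[0,0,0],0.3],
    [[0,0,0],[0,0,0],1],
    [[0,0,0],[0,0,0],1],
    [[0,0,0],[0,0,0],1],
    [[0,0,0],[0,0,0],1],
    [[0,0,0],[0,0,0],1],
    [[0,0,0],[0,0,0],1],
    [[0,0,0],[0,0,0],1],
    [[0,0,0],[0,0,0],1]
  ]
}}

```text
time_s: 6.1
tool_pos: [0.5437, -0.247, 0.3214]
orientation: [0.787, 0.617, -0.0, -0.0]
wrist_force: [-5.0, 0.3, 4.6]
grip_width: 0.0158
grasp_force: 58.6
```

>>> {"api": "carry_out", "payload": {
  "moves": [
    [[0.0001,0.0002,-0.009],[0,0,0],1],
    [[0.0001,0.0002,-0.009],[0,0,0],1],
    [[0.0001,0.0002,-0.009],[0,0,0],1],
    [[0.0001,0.0002,-0.009],[0,0,0],1],
    [[0.0001,0.0002,-0.009],[0,0,0],1],
    [[0.0001,0.0002,-0.009],[0,0,0],1],
    [[0.0001,0.0002,-0.009],[0,0,0],1],
    [[0.0001,0.0002,-0.009],[0,0,0],1],
    [[0.0001,0.0002,-0.009],[0,0,0],1],
    [[0.0001,0.0002,-0.009],[0,0,0],1]
  ]
}}

```text
time_s: 7.1
tool_pos: [0.5463, -0.2466, 0.4124]
orientation: [0.787, 0.617, 0.0, 0.001]
wrist_force: [-0.5, 0.3, -1.8]
grip_width: 0.0157
grasp_force: 59.3
```

>>> {"api": "carry_out", "payload": {
  "moves": [
    [[0,0,-0.009],[0,0,0],1],
    [[0,0,-0.009],[0,0,0],1],
    [[0,0,-0.009],[0,0,0],1],
    [[0,0,-0.009],[0,0,0],1],
    [[0,0,-0.009],[0,0,0],1],
    [[0,0,0],[0,0,0],1],
    [[0,0,0],[0,0,0],1],
    [[0,0,0],[0,0,0],1],
    [[0,0,0],[0,0,0],1],
    [[0,0,0],[0,0,0],1]
  ]
}}

```text
time_s: 8.1
tool_pos: [0.546, -0.2465, 0.4561]
orientation: [0.787, 0.617, -0.0, -0.0]
wrist_force: [-0.5, -0.1, -1.3]
grip_width: 0.0157
grasp_force: 59.3
```

Run:
```python
from h import *
s=sense();print(s["tool_pos"],s["joints"].round(3),s["wrist_force"])
c=read_camera("scene");u,v=px(c,[.5435,-.247,.25]);u,v=int(u),int(v)
im=cv2.resize(c["img"][v-80:v+80,u-110:u+110,::-1],None,fx=3,fy=3);cv2.imwrite("pics/s2.png",im)
```

```text
[ 0.54595106 -0.24647005  0.45609296] [-0.553  0.24   0.88  -0.     2.022 -0.311] [-0.47988817 -0.12914923 -1.27299091]
```

View pics/s2.png

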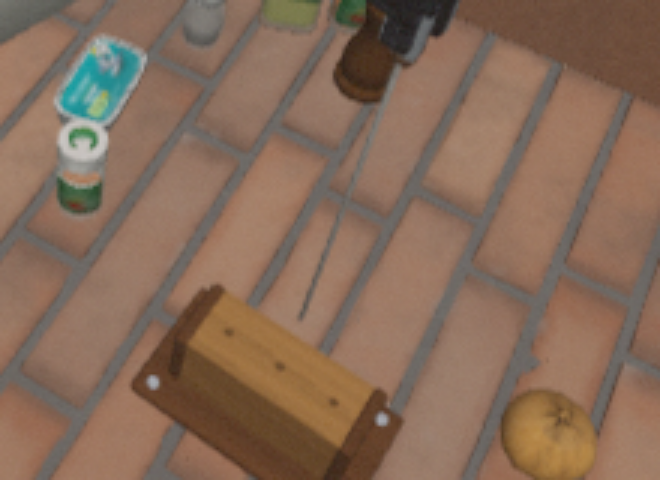

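The rod is free: its tip (300,320) is well above the empty middle hole (280,365). Next I roll the tool towards +y, trying 30° first.

>>> {"api": "carry_out", "payload": {
  "moves": [
    [[0,0,0],[0.72,2.91,0],1],
    [[0,0,0],[0.72,2.91,0],1],
    [[0,0,0],[0.72,2.91,0],1],
    [[0,0,0],[0.72,2.91,0],1],
    [[0,0,0],[0.72,2.91,0],1],
    [[0,0,0],[0.72,2.91,0],1],
    [[0,0,0],[0.72,2.91,0],1],
    [[0,0,0],[0.72,2.91,0],1],
    [[0,0,0],[0.72,2.91,0],1],
    [[0,0,0],[0.72,2.91,0],1]
  ]
}}

```text
time_s: 9.15
tool_pos: [0.546, -0.2466, 0.4563]
orientation: [0.76, 0.595, 0.16, -0.204]
wrist_force: [0.2, 0.4, -0.7]
grip_width: 0.0154
grasp_force: 59.2
```

Run:
```python
from h import *
s=sense();print(s["tool_pos"],s["joints"].round(3),R.from_quat(s["orientation"]).as_matrix().round(3))
```

```text
[ 0.54597114 -0.24662827  0.45629969] [-0.755  0.413  0.741  0.51   2.297 -0.229] [[ 0.24   0.971 -0.   ]
 [ 0.84  -0.207  0.501]
 [ 0.487 -0.12  -0.865]]
```

>>> {"api": "carry_out", "payload": {
  "moves": [
    [[0.0137,-0.0034,0.0141],[0.72,2.91,0],1],
    [[0.0137,-0.0034,0.0141],[0.72,2.91,0],1],
    [[0.0137,-0.0034,0.0141],[0.72,2.91,0],1],
    [[0.0137,-0.0034,0.0141],[0.72,2.91,0],1],
    [[0.0137,-0.0034,0.0141],[0.72,2.91,0],1],
    [[0.0137,-0.0034,0.0141],[0.72,2.91,0],1],
    [[0.0137,-0.0034,0.0141],[0.72,2.91,0],1],
    [[0.0137,-0.0034,0.0141],[0.72,2.91,0],1],
    [[0.0137,-0.0034,0.0141],[0.72,2.91,0],1],
    [[0.0137,-0.0034,0.0141],[0.72,2.91,0],1]
  ]
}}

```text
time_s: 10.15
tool_pos: [0.5458, -0.0486, 0.4511]
orientation: [0.682, 0.534, 0.308, -0.394]
wrist_force: [0.0, 1.0, -0.7]
grip_width: 0.0153
grasp_force: 59.2
```

>>> {"api": "carry_out", "payload": {
  "moves": [
    [[0.0033,-0.0008,0.0126],[0.72,2.91,0],1],
    [[0.0033,-0.0008,0.0126],[0.72,2.91,0],1],
    [[0.0033,-0.0008,0.0126],[0.72,2.91,0],1],
    [[0.0033,-0.0008,0.0126],[0.72,2.91,0],1],
    [[0.0033,-0.0008,0.0126],[0.72,2.91,0],1],
    [[0.0033,-0.0008,0.0126],[0.72,2.91,0],1],
    [[0.0033,-0.0008,0.0126],[0.72,2.91,0],1],
    [[0.0033,-0.0008,0.0126],[0.72,2.91,0],1],
    [[0.0033,-0.0008,0.0126],[0.72,2.91,0],1],
    [[0,0,0],[0,0,0],1]
  ]
}}

```text
time_s: 11.15
tool_pos: [0.5457, 0.0679, 0.4443]
orientation: [0.571, 0.447, 0.424, -0.543]
wrist_force: [-0.1, -1.0, 0.2]
grip_width: 0.0156
grasp_force: 59.2
```

Run:
```python
from h import *
s=sense();print(s["tool_pos"],s["joints"].round(3),R.from_quat(s["orientation"]).as_matrix().round(3))
for n in("scene","top"):
    c=read_camera(n); cv2.imwrite(f"pics/{n}3.png",c["img"][:,:,::-1])
    for t in ["skewer_mid","skewer_tip"]: print(n,t,[(np.round(r["rect"]),round(r["p"],2)) for r in look_for(t,c)[:2]])
```

```text
[0.54566647 0.06785075 0.44432597] [-0.563  0.254  1.504  1.395  2.113 -0.006] [[ 0.242  0.97  -0.001]
 [ 0.05  -0.011  0.999]
 [ 0.969 -0.242 -0.051]]
scene skewer_mid [(array([154.,  84., 289., 133.]), 0.56)]
scene skewer_tip [(array([151.,  84., 288., 136.]), 0.67)]
top skewer_mid [(array([146., 210., 322., 219.]), 0.79)]
top skewer_tip []
```

View pics/scene3.png

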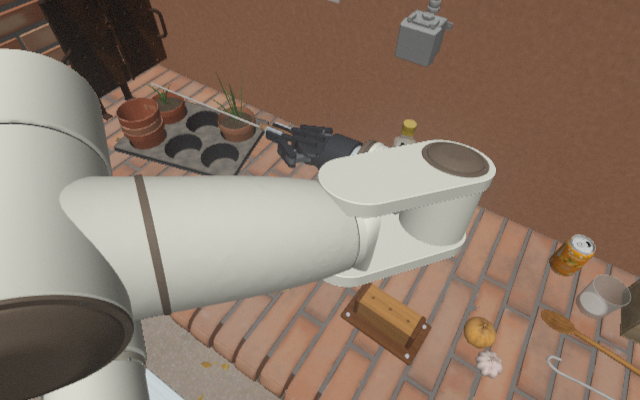

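View pics/top3.png

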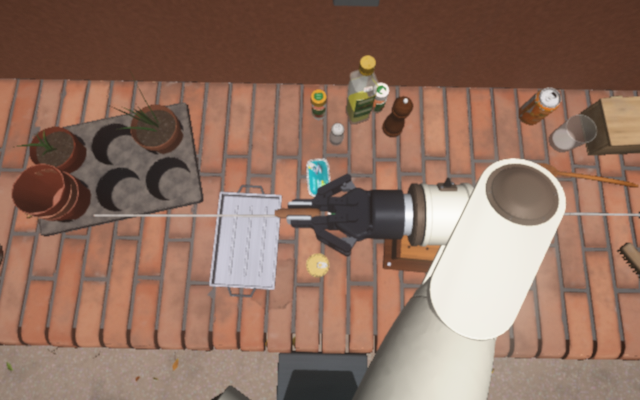

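The skewer is close to level: tip at (95,215) in the top view and (152,86) in the scene view, with the handle front at (277,213) in the top view. I'll triangulate the tip and work out the rest of the motion.

```bash
cat >> h.py <<'E'
def tri(rays):
    A=np.zeros((3,3));b=np.zeros(3)
    for c,u,v in rays:
        d=pt(c,u,v,1.0)-c["origin"];d/=np.linalg.norm(d);M=np.eye(3)-np.outer(d,d);A+=M;b+=M@c["origin"]
    return np.linalg.solve(A,b)
E
python3 - <<'E'
from h import *
s=sense();Rc=R.from_quat(s["orientation"]);a,b=read_camera("scene"),read_camera("top")
tip=tri([(a,151.5,85),(b,95,215)])
g=s["tool_pos"]+Rc.apply([0,0,-.019])
d=tip-g;print("tip",tip,"grasp",g,"len",np.linalg.norm(d),"elev deg",np.degrees(np.arcsin(d[2]/np.linalg.norm(d))),"yaw off y",np.degrees(np.arctan2(-d[0],d[1])))
print(px(a,tip),px(b,tip),"tip in tool",Rc.inv().apply(tip-s["tool_pos"]))
# depth along handle (top view)
for u in range(275,292,3): print(u,[pt(b,u,v,None,0).round(3).tolist() for v in (212,) if b["depth"][v,u]>0])
E
```

```text
tip [0.5405456  0.37903964 0.41937309] grasp [0.54596117 0.04747892 0.44639527] len 0.33270412394327237 elev deg -4.658687402521199 yaw off y 0.9357620617805539
(np.float64(151.78616725958184), np.float64(85.0166594043269)) (np.float64(94.69349958376617), np.float64(215.2328008205925)) tip in tool [-0.0098637  -0.00314813  0.31354298]
275 [[0.547, 0.085, 0.447]]
278 [[0.546, 0.08, 0.452]]
281 [[0.546, 0.076, 0.452]]
284 [[0.547, 0.071, 0.45]]
287 [[0.546, 0.066, 0.452]]
290 [[0.546, 0.062, 0.453]]
```

>>> {"api": "carry_out", "payload": {
  "moves": [
    [[0,0,0],[0.48,1.94,0],1],
    [[0,0,0],[0.48,1.94,0],1],
    [[-0.0156,0.0046,0.0011],[0,0,0],1],
    [[-0.0156,0.0046,0.0011],[0,0,0],1],
    [[-0.0156,0.0046,0.0011],[0,0,0],1],
    [[-0.0156,0.0046,0.0011],[0,0,0],1],
    [[-0.0156,0.0046,0.0011],[0,0,0],1],
    [[-0.0156,0.0046,0.0011],[0,0,0],1],
    [[-0.0156,0.0046,0.0011],[0,0,0],1],
    [[-0.0156,0.0046,0.0011],[0,0,0],1]
  ]
}}

```text
time_s: 12.55
tool_pos: [0.5516, 0.0779, 0.3143]
orientation: [-0.552, -0.432, -0.44, 0.562]
wrist_force: [-0.1, 0.5, -0.0]
grip_width: 0.0157
grasp_force: 59.2
```

>>> {"api": "carry_out", "payload": {
  "moves": [
    [[0,0,0],[0,0,0],1],
    [[0,0,0],[0,0,0],1],
    [[0,0,0],[0,0,0],1],
    [[0,0,0],[0,0,0],1],
    [[0,0,0],[0,0,0],1],
    [[0,0,0],[0,0,0],1],
    [[0,0,0],[0,0,0],1],
    [[0,0,0],[0,0,0],1],
    [[0,0,0],[0,0,0],1],
    [[0,0,0],[0,0,0],1]
  ]
}}

```text
time_s: 13.55
tool_pos: [0.5516, 0.0778, 0.3153]
orientation: [-0.552, -0.432, -0.439, 0.561]
wrist_force: [-0.5, 0.1, 0.3]
grip_width: 0.0154
grasp_force: 59.2
```

Run:
```python
from h import *
s=sense();print(s["tool_pos"],s["joints"].round(3),R.from_quat(s["orientation"]).as_matrix().round(3))
a,b=read_camera("scene"),read_camera("top")
A=cv2.resize(a["img"][80:280,60:340],None,fx=2,fy=2);B=cv2.resize(b["img"][150:310,60:340],None,fx=2,fy=2)
cv2.imwrite("pics/f4.png",cv2.resize(np.vstack([A,B])[:,:,::-1],None,fx=.8,fy=.8))
```

```text
[0.5516127  0.07780871 0.31525853] [-0.545  0.401  1.643  1.317  2.059 -0.29 ] [[ 0.24   0.971 -0.001]
 [-0.016  0.004  1.   ]
 [ 0.971 -0.24   0.016]]
```

View pics/f4.png

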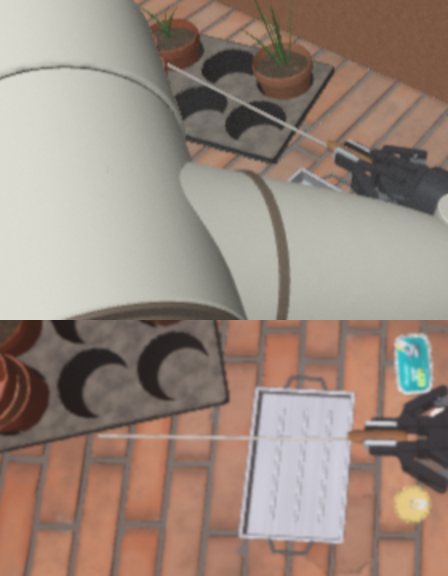

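The tip is at crop (168,65), which is scene (165,120.6), and at crop (99,436), which is top (122,222.5). The rod lies across the tray.

Run:
```python
from h import *
s=sense();Rc=R.from_quat(s["orientation"]);a,b=read_camera("scene"),read_camera("top")
tip=tri([(a,165,120.6),(b,121.9,222.5)])
g=s["tool_pos"]+Rc.apply([0,0,-.019]);d=tip-g;L=np.linalg.norm(d)
print("tip",tip,"g",g,L,"elev",np.degrees(np.arcsin(d[2]/L)),"mid",tip-.18*d/L,px(a,tip),px(b,tip))
for n,c in(("s",a),("t",b)):
  for t in ["tin_mid","jar_mid","flat_tin_mid"]: print(n,t,[(np.round(r["rect"]),round(r["p"],2)) for r in look_for(t,c)[:1]])
```

```text
tip [0.54525944 0.3871462  0.31615331] g [0.55162938 0.05880669 0.3149752 ] 0.3284034071517349 elev 0.20554390548975945 mid [0.54875084 0.20718123 0.31550758] (np.float64(164.74062870784078), np.float64(120.59616741029818)) (np.float64(122.15835013826168), np.float64(222.29512544749616))
s tin_mid []
s jar_mid []
s flat_tin_mid []
t tin_mid [(array([308., 254., 329., 276.]), 0.74)]
t jar_mid []
t flat_tin_mid [(array([304., 161., 331., 195.]), 0.75)]
```

The skewer is level to 0.2°, with its middle at (0.549, 0.207, 0.316). The tray centre is (0.549, 0.209), and the arm is still.

```bash
python3 -c "
from station import *
print(sign_off())"
```

```text
the job is handed in; nothing more can be done
None
```

Job handed in: the skewer is out of the stand and held still and level (about 0.2°), its middle within about 2 mm of the tray's centre and about 0.31 m above the tray floor; the arm never went near the tins and jar, and the last pictures show both tins in place, though the gripper hid the jar.

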